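Set and lock the wire winder's pulley at its mark

ROBOT

A 6-joint arm with a two-finger parallel gripper is mounted at the origin on the work surface. World frame = base frame: x ahead of the robot, y to its left, z up, the work surface at z = 0. Lengths are in m, angles in rad, forces in N, time in s.
With the tool pointing down it reaches from about 0.425 to 0.95 m from the base axis. Payload 3.5 kg.
Tool frame: the origin (TCP) lies between the finger pads; the fingertips stand 22 mm ahead of it and the grasp point (between the pads) lies 3 mm ahead of it (ctrl.nose_length is the z of the fingertips in the tool frame, in m); z points along the fingers, y is the line along which they close (so a half turn about z gives the same grasp; the last joint's range is limited). The gripper opens to 85 mm and grips with 20 to 120 N. Pads are 22 mm wide; open, the fingers measure 114 mm over their backs; the gripper's body (76 mm by 85 mm) begins 54 mm behind the grasp point. The pads swing forward as they close: fully open they stand 13 mm farther back than shut.
Start: joints at [1.032, 0.286, 1.577, -0, 1.279, -0.15], TCP at [0.256, 0.625, 0.253] pointing down, gripper open.
Joint ranges: [-2.77, 2.77], [-0.9, 2.22], [0.21, 2.48], [-1.53, 4.67], [0.24, 2.81], [-2.84, 2.84]. Speed limits (rad/s): [2.79, 2.79, 3.14, 3.14, 3.14, 3.14].

INTERFACE

Orientations are given as a unit quaternion [x, y, z, w].
In Python, from plant import ctrl gives the robot as it stands. The module is installed in compiled form; this text tells all that it offers.
- The arm moves only by the tool send_rows, never from a script. Its argument "rows" is text: rows parted by semicolons, each of 7 numbers parted by spaces: the turn, a rotation vector about the tool's x, y, z in a scale on which 1.0 is 360 degrees, then the shift along the tool's x, y, z in parts of the range, where 1.0 means 800 mm, then the opening, from -1 (shut) to 1 (fully open). A call has 1 to 8 rows; each row is the pose to reach, as a shift and turn from the pose commanded when the call began, along the tool's axes at that moment; what a row does not reach only later rows make up. A row lasts 1/8 s, in which the tool goes at most 62.5 mm and 10.7 degrees, less where a joint would pass 70% of its speed; a pose out of reach is approached as far as the arm can. A call with a gripper value outside its range is refused whole. The fingers move at their own pace and stop on an object; "grip_force" is the grip in N (left out, the last holds). Time passes only in rows, so rows that repeat a pose let the fingers close. It gives the time, the measured TCP pose, the force, the opening and the grip force at its end, in the units of the state.
- ctrl.get_state(): the state, without advancing time (a new reading comes with each control period).
- ctrl.read_camera(name): name is "scene" or "top" or "wrist"; returns a dict with "color" (420x560x3 uint8, red, green, blue), "fx", "fy", "cx", "cy" (pixels), "D" ([k1, k2, p1, p2, k3] as OpenCV has them; the pictures are not rectified), "extrinsics" (4x4, takes a point from world to camera coordinates). Camera axes: x right, y down, z forward; pixel columns grow to the right and rows downward; lengths in m; the calibration is good to about 2 mm. A picture is of the moment at which its call begins. There is no depth.
- ctrl.sign_off(): hands the job in; it is judged then, once.
Trained networks look in a picture, given as the dict that the camera call returned (one of the last four; its "shot" number tells which), for a name from the list of things; names that differ only in an ending like _2 or _b are one class to them, and where a whole thing is asked for, a point or a joint stands for the part that bears it (a point fixed in the world has none). Each returns a list of dicts, best first, with "p" (0 to 1); they miss things now and then, are a little off and sometimes report something else, mostly with a low value. They report only what shows in the picture. A call takes as long as a camera call.
- ctrl.look_for(picture, target): "position" ([x, y, z] in m, in the coordinates of the camera as it stood for that picture, good to about 4 mm: the middle of the surface that is visible of it).
The state is a dict: "time": time; "qpos": joint angles; "dq": joint speeds; "joint_efforts": joint torques, N m; "eef_pos": TCP position; "tcp_rot": TCP orientation; "contact_force": force on the tool from outside, world axes, zero at the start; "wrist_torque": the same for the moment, N m; "opening": opening from 0.0 (shut) to 1.0 (fully open); "finger_force": force on a finger pad.
Only numpy, scipy, OpenCV 4.12 (cv2) and the standard library are available. Lean on these libraries where they do the work, as an engineer would, in place of code of your own. Each camera call takes 0.05 s, during which the arm holds its last target. There are 200 camera calls.

TASK

Turn the wire winder's aluminium pulley by its rim until the line engraved on it faces the fixed pointer, then press the locking plunger down into the pulley's index hole until it is fully home and seat it there with a firm push of 10 to 30 N, no more. Do not squeeze the rim hard, and leave the dish, the stump and the hammer where they are.

Things in the scene. Friction and masses are not known exactly. Their poses are not given: they have to be found in the camera images.
- base: Fixed green base plate of the winder, 270 x 270 x 12 mm, on a wooden board let into the bench, so its height varies by 10 mm; yaw within 0.5 rad. Origin under the plate, below the pulley's spindle, z up. Heights below count from it. Pointer at its -x side, plunger bracket 70 degrees clockwise of it (seen from above). The sector about 145 degrees counter-clockwise of the pointer is free for a hand.
- pulley: Aluminium pulley, 180 mm across, 40 mm tall, turning on an upright spindle both ways without stops. Origin on the spindle at its underside, 30 mm above the base's origin; x axis through the mark. Friction about 0.4 N m (5 N at the rim), stays where left. Starts 0.5 to 1.5 rad counter-clockwise (from above) of the pointer. Hub 42 mm across, with a 12 mm mandrel up to 102 mm.
- rim (a point): A point on the middle line of the pulley's raised rim, at its top, half a turn from the mark: 84 mm from the spindle, height 70 mm. The rim is 12 mm thick (radius 78 to 90 mm) round a 25 mm deep recess: pinch it from above, one finger inside, one outside; top 18 mm smooth, belt groove below. 12 to 18 N of grip turns it; more than 50 N in all (both fingers added) would mar it.
- mark (a point): Outer end of the engraved dark line, 4 mm wide, that runs radially across the rim's top and down its outer face: 90 mm from the spindle, at the rim's top, height 70 mm.
- pointer (a point): Tip of the fixed dark steel pointer, just outside the rim at the height of its top, 95 mm from the spindle, pointing at the spindle. Its axes are those of the base. When the mark faces it they are 5 mm apart.
- hole (a point): Mouth of the 9.6 mm index hole in the floor of the pulley's recess, height 45 mm, 55 mm from the spindle, 70 degrees clockwise of the mark: it lies under the plunger when the mark faces the pointer.
- bracket (a point): Top of the post of the plunger's fixed bracket, 120 mm from the spindle, height 97 mm, outside the rim; from it a bar 20 mm wide reaches in over the rim, its top at 97 mm, to guide the plunger.
- plunger: Upright steel plunger in the bracket. Origin: middle of the top of its cap (24 mm across, 12 mm high), height 125 mm when up (start), 111 mm when home on a rigid stop. No spring; slides with 3 N, stays where left. 8 mm pin, round nose: off the hole it stops after 4 mm; 2 mm off, 5 to 15 N draws the pulley into line; further off, turn the pulley better. Over 30 N bends it: end slowly.
- dish: Bystander: loose steel bowl, 124 mm across, 45 mm high. Origin under its middle.
- stump: Bystander: loose charred wood block with silver filigree on it, 104 mm across, 55 mm high. Origin under its middle.
- hammer: Bystander: loose hammer lying on the bench beyond the winder, 220 mm long along its x axis.

How it is judged:
On the way, in this order (a step that is already met when the one before it is completed fails the run):
1. the mark faces the pointer (within 4.5 mm sideways) while the plunger is still up (y of mark in the frame of pointer between -0.0045 and 0.0045 m and distance between mark and pointer below 0.02 m and z of plunger in the frame of base above 0.119 m), for 0.2 s.
2. the plunger is fully home and pushed against its stop with more than 10 N (z of plunger in the frame of base below 0.1125 m and contact force between the fingers and plunger above 10 N), for 0.1 s.
At the end, for the whole second after the job is handed in: The mark faces the pointer within 3.5 mm sideways, the plunger is down to within 1.5 mm of its stop, the pulley is at rest (y of mark in the frame of pointer between -0.0035 and 0.0035 m and distance between mark and pointer below 0.02 m and z of plunger in the frame of base below 0.1125 m and angular speed of pulley below 0.05 rad/s); the robot touches nothing.
It fails at once if the fingers bear on the pulley with more than 50 N (contact force between the fingers and pulley above 50 N).
It fails at once if the plunger is pressed with more than 30 N (contact force between the fingers and plunger above 30 N).
It fails at once if the dish is moved more than 30 mm (distance of dish from where it was at the start of the episode above 0.03 m).
It fails at once if the stump is moved more than 30 mm (distance of stump from where it was at the start of the episode above 0.03 m).
It fails at once if the hammer is moved more than 30 mm (distance of hammer from where it was at the start of the episode above 0.03 m).
It also fails if it takes over 51 s, if anything falls off the work surface, if the arm or the gripper's body presses on something with over 40 N, if the wrist force passes 120 N, or if a joint passes its speed limit or range.

## Working session

There is one attempt and no reset: what is moved stays moved. The work goes in short steps, Python scripts to look and compute and a tool call to move; the robot and the scene stay as the last step left them, time stands still between calls to the robot, and variables do not carry over. Pictures are saved under pics/ and viewed, at most 10 in all, crops included, and the job is handed in when it is done.

Besides the shell and the picture viewer there is one more tool, called by a JSON object that holds its "method" and its "body", one argument or row to a line. send_rows: Moves the arm, as the interface text tells. Its arguments: {"type":"object","properties":{"rows":{"type":"string"},"grip_force":{"type":"number"}},"required":["rows"]}

```bash
mkdir -p pics; cat > h.py <<'E'
import numpy as np,cv2
from plant import ctrl
from scipy.spatial.transform import Rotation as R
def shot(n,f=None):
    p=ctrl.read_camera(n)
    if f: cv2.imwrite('pics/'+f,cv2.cvtColor(p['color'],cv2.COLOR_RGB2BGR))
    return p
def K(p): return np.array([[p['fx'],0,p['cx']],[0,p['fy'],p['cy']],[0,0,1.]])
def world(p,c): return np.linalg.inv(p['extrinsics'])[:3]@np.r_[c,1]
def look(p,t,n=2):
    return [(round(d['p'],2),world(p,d['position']).round(4)) for d in ctrl.look_for(p,t)[:n]]
def ray(p,uv,z):
    "world point at height z seen at pixel uv"
    x=cv2.undistortPoints(np.array([[uv]],float),K(p),np.array(p['D']))[0,0]
    T=np.linalg.inv(p['extrinsics']); d=T[:3,:3]@np.r_[x,1]; o=T[:3,3]
    return o+d*(z-o[2])/d[2]
def pix(p,P):
    E=p['extrinsics']; return cv2.projectPoints(np.array(P,float).reshape(-1,1,3),cv2.Rodrigues(E[:3,:3])[0],E[:3,3],K(p),np.array(p['D']))[0][:,0]
E
python3 - <<'E'
from h import *
import cv2
ims=[]
for n in ['scene','top']:
    p=shot(n,n+'0.png'); ims.append(p['color'])
    print(n, np.linalg.inv(p['extrinsics'])[:3,3].round(3))
    for t in ['base','pulley','mark','pointer','bracket','plunger','hole','rim','dish','stump','hammer']: print(t,look(p,t))
s=ctrl.get_state(); print(s['time'],s['eef_pos'],s['tcp_rot'],ctrl.nose_length)
E
```

```text
scene [1.079 0.735 1.287]
base [(0.72, array([0.5364, 0.0664, 0.0194]))]
pulley [(0.89, array([0.5361, 0.0233, 0.0478]))]
mark [(0.79, array([0.5393, 0.0267, 0.0533]))]
pointer [(0.79, array([0.5362, 0.0646, 0.0142]))]
bracket [(0.77, array([0.5358, 0.0602, 0.018 ]))]
plunger [(0.62, array([0.5381, 0.0651, 0.0178]))]
hole [(0.71, array([0.5342, 0.0261, 0.0523])), (0.67, array([0.5383, 0.0631, 0.0181]))]
rim [(0.62, array([0.5371, 0.0287, 0.0495]))]
dish [(0.88, array([ 0.4881, -0.4468,  0.0234])), (0.68, array([0.5334, 0.0282, 0.0488]))]
stump [(0.63, array([0.4393, 0.4534, 0.0566]))]
hammer [(0.57, array([0.7665, 0.0562, 0.0211]))]
top [0.401 0.002 1.209]
base [(0.74, array([0.506 , 0.0355, 0.0234]))]
pulley [(0.64, array([0.528 , 0.0289, 0.0508]))]
mark [(0.76, array([0.5298, 0.0256, 0.0507]))]
pointer [(0.84, array([0.5052, 0.0325, 0.021 ]))]
bracket [(0.72, array([0.5045, 0.0341, 0.0176]))]
plunger []
hole [(0.79, array([0.526 , 0.0262, 0.0517]))]
rim [(0.82, array([0.533 , 0.0263, 0.0521]))]
dish [(0.68, array([ 0.5013, -0.4352,  0.0182])), (0.38, array([0.5036, 0.0303, 0.0192]))]
stump [(0.58, array([0.4248, 0.435 , 0.0589]))]
hammer [(0.88, array([0.751 , 0.0484, 0.0267]))]
1.2 [0.25581419 0.62461848 0.25331292] [ 1.93163481e-01  9.81166586e-01 -7.44631566e-06 -5.57189800e-06] 0.022
```

View pics/top0.png

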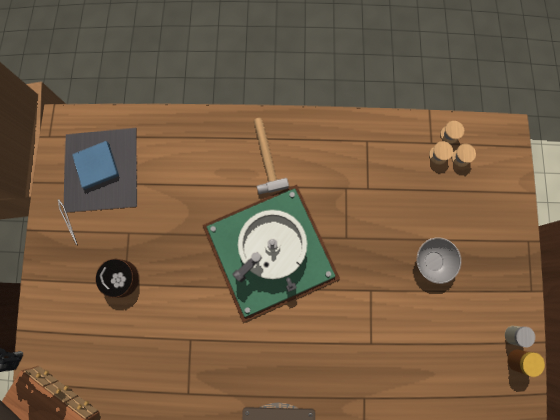

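View pics/scene0.png

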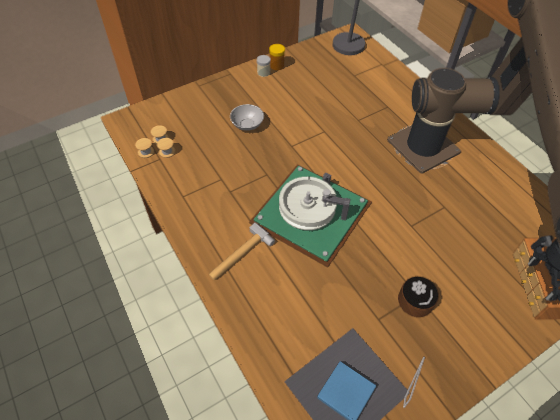

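```bash
python3 - <<'E'
from h import *
c=cv2.imread('pics/top0.png')[180:325,195:345]
cv2.imwrite('pics/c1.png',cv2.resize(c,None,fx=4,fy=4,interpolation=cv2.INTER_CUBIC))
p=shot('top')
for uv in [(213,229),(292,195),(328,274),(247,311)]: print(ray(p,uv,.018).round(4))
print(ray(p,(291,281),.075),ray(p,(272,243),.107),pix(p,[[.52,.03,.06]]))
E
```

```text
[0.5686 0.1923 0.018 ]
[ 0.6695 -0.0243  0.018 ]
[ 0.4523 -0.1257  0.018 ]
[0.3489 0.0906 0.018 ]
[ 0.43004316 -0.02435658  0.075     ] [0.52367678 0.02627586 0.107     ] [[270.89656279 246.33832351]]
```

View pics/c1.png

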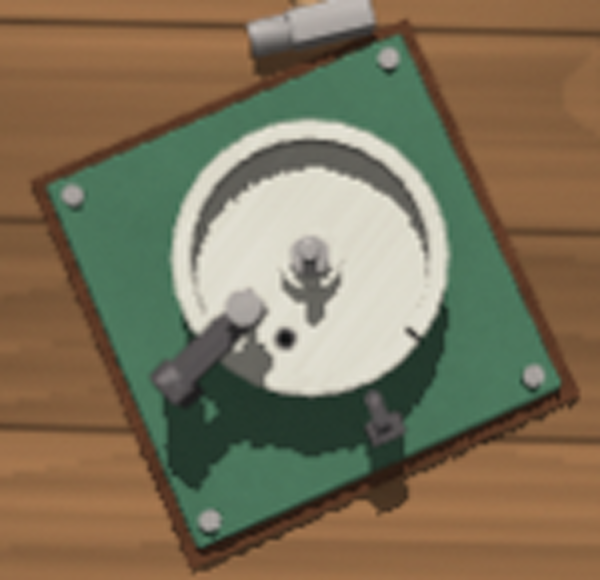

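```bash
python3 - <<'E'
from h import *
p=shot('wrist'); s=ctrl.get_state()
T=np.eye(4); T[:3,:3]=R.from_quat(s['tcp_rot']).as_matrix(); T[:3,3]=s['eef_pos']
print((np.linalg.inv(T)@np.linalg.inv(p['extrinsics'])).round(3), p['fx'])
t=shot('top')
for z in (.07,.08): print(ray(t,(272.5,244.5),z).round(4),ray(t,(300,265),z).round(4),ray(t,(288.2,278.7),z).round(4))
goal=np.array([.50,.03,.36])
print(T[:3,:3].T@(goal-T[:3,3]), s['opening'])
E
```

```text
[[-0.001 -0.954 -0.301  0.076]
 [ 1.    -0.001  0.    -0.001]
 [-0.    -0.301  0.954 -0.121]
 [ 0.     0.     0.     1.   ]] 353.6614100853652
[0.5239 0.0257 0.07  ] [ 0.4719 -0.0471  0.07  ] [ 0.4359 -0.0171  0.07  ]
[0.5228 0.0255 0.08  ] [ 0.4713 -0.0467  0.08  ] [ 0.4356 -0.017   0.08  ]
[-0.45134145 -0.45771818 -0.10665295] 0.9999496044468721
```

The rows are not in the units I measure in: shifts go in shares of 800 mm and turns go in shares of 360 degrees. I convert before sending: -462 mm / 800 = -0.5775, -432 mm / 800 = -0.54, 60 degrees / 360 = 0.1667.

{"method": "send_rows", "body": {
  "rows": "0 0 0.1667 -0.5775 -0.54 -0.0588 1;0 0 0.1667 -0.5775 -0.54 -0.0588 1;0 0 0.1667 -0.5775 -0.54 -0.0588 1;0 0 0.1667 -0.5775 -0.54 -0.0588 1;0 0 0.1667 -0.5775 -0.54 -0.0588 1;0 0 0.1667 -0.5775 -0.54 -0.0588 1;0 0 0.1667 -0.5775 -0.54 -0.0588 1;0 0 0.1667 -0.5775 -0.54 -0.0588 1"
}}

```text
time: 2.35
eef_pos: [0.4643, 0.1695, 0.291]
tcp_rot: [0.658, 0.753, 0.001, 0.0]
contact_force: [0.5, 0.3, 0.3]
opening: 1.0
finger_force: 0.0
```

```bash
python3 - <<'E'
from h import *
s=ctrl.get_state();T=R.from_quat(s['tcp_rot']).as_matrix(); print(s['time'],s['eef_pos'],T.round(3),s['dq'].round(2) if hasattr(s['dq'],'round') else s['dq'])
E
```

```text
2.35 [0.46426947 0.16953547 0.29096677] [[-0.134  0.991  0.001]
 [ 0.991  0.134  0.   ]
 [ 0.     0.001 -1.   ]] [-1.01  0.   -0.07  0.    0.06 -1.  ]
```

To row units: -120 mm / 800 = -0.15, 40 mm / 800 = 0.05.

{"method": "send_rows", "body": {
  "rows": "0 0 0 -0.15 0.05 -0.01 1;0 0 0 -0.15 0.05 -0.01 1;0 0 0 -0.15 0.05 -0.01 1;0 0 0 -0.15 0.05 -0.01 1;0 0 0 -0.15 0.05 -0.01 1"
}}

```text
time: 2.98
eef_pos: [0.519, 0.0592, 0.2983]
tcp_rot: [0.657, 0.754, 0.0, -0.0]
contact_force: [-0.8, 0.6, -0.7]
opening: 0.995
finger_force: 0.0
```

```bash
python3 - <<'E'
from h import *
p=shot('wrist','w1.png'); s=ctrl.get_state();print(s['time'],s['eef_pos'],R.from_quat(s['tcp_rot']).as_matrix().round(3))
im=cv2.imread('pics/w1.png'); cv2.imwrite('pics/w1b.png',cv2.resize(im,(800,600),interpolation=cv2.INTER_CUBIC))
for t in ['mark','pointer','plunger','pulley','bracket','hole','hammer']: print(t,look(p,t))
E
```

```text
3.025 [0.51897651 0.0592745  0.29827925] [[-0.137  0.991 -0.   ]
 [ 0.991  0.137  0.   ]
 [ 0.    -0.    -1.   ]]
mark [(0.73, array([0.5308, 0.0265, 0.0505]))]
pointer [(0.97, array([0.5088, 0.0565, 0.0171])), (0.3, array([0.529 , 0.0206, 0.0506]))]
plunger [(0.82, array([0.4863, 0.0637, 0.1358]))]
pulley [(0.85, array([0.5305, 0.0232, 0.0522])), (0.64, array([0.5107, 0.0582, 0.0175]))]
bracket [(0.78, array([0.511 , 0.0583, 0.0195]))]
hole [(0.76, array([0.5293, 0.0262, 0.0514])), (0.48, array([0.5092, 0.0601, 0.0167]))]
hammer [(0.75, array([0.7409, 0.0537, 0.0244]))]
```

View pics/w1b.png

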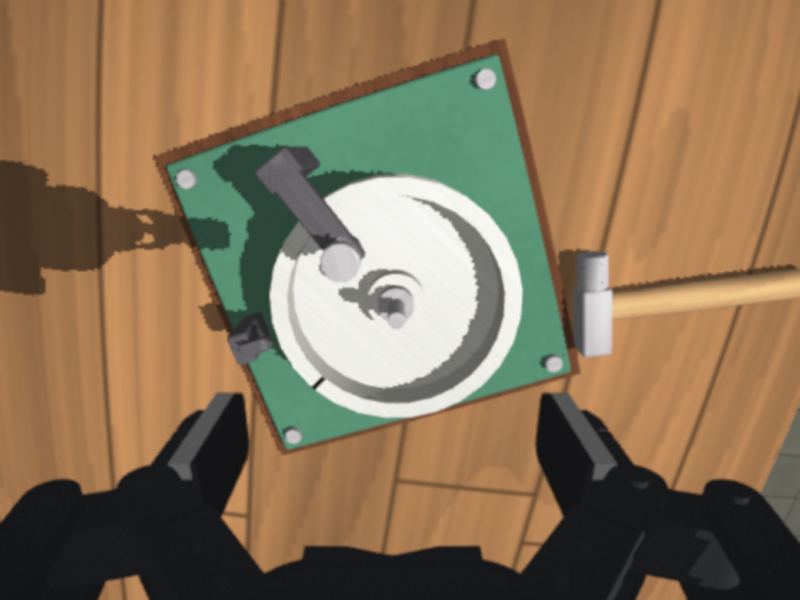

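```bash
cat > fit.py <<'E'
from h import *
from scipy.optimize import least_squares
r=np.radians
def b(x,P):
    P=np.array(P,float).reshape(-1,3); c,s=np.cos(x[3]),np.sin(x[3])
    return P@np.array([[c,s,0],[-s,c,0],[0,0,1]])+x[:3]
def ring(a,rad,h): return [rad*np.cos(a),rad*np.sin(a),h]
circ=[ring(a,.09,.07) for a in np.linspace(0,2*np.pi,90)]
def model(p,x):
    a=x[5]; scr=[[i*a,j*a,.0145] for i,j in [(1,1),(-1,1),(-1,-1),(1,-1)]]
    pts=[ring(r(110),.055,.125),[0,0,.102],ring(np.pi+x[4],.09,.07)]
    q=pix(p,b(x,circ)); e=[q[:,0].min(),q[:,0].max(),q[:,1].min(),q[:,1].max()]
    return pix(p,b(x,pts)),pix(p,b(x,scr)),np.array(e)
E
cat > run1.py <<'E'
from fit import *
t=shot('top'); w=shot('wrist')
k=.7
ow=(np.array([[340,260],[397,320],[315,389]])*k, np.array([[487,78],[186,179],[293,435],[555,362]])*k, np.array([270,522,175,418])*k)
f=lambda a:np.array(a)/4+[195,180]
ot=(f([[245,305],[311,250],[421,341]])-.4, f([[388,57],[72,194],[209,520],[533,376]])-.4, np.array([170/4+195,449/4+195,118/4+180,397/4+180])-.4)
def match(m,o):
    s=m[1]; d=((s[:,None]-o[1][None])**2).sum(2); o1=o[1][d.argmin(1)]
    return np.r_[(m[0]-o[0]).ravel(),(s-o1).ravel(),m[2]-o[2]]
for name,cams in (('both',[(w,ow),(t,ot)]),('w',[(w,ow)]),('t',[(t,ot)])):
    F=lambda x:np.concatenate([match(model(p,x),o) for p,o in cams])
    s=least_squares(F,[.52,.03,.003,.45,.5,.119],loss='soft_l1',x_scale=[.01,.01,.01,.1,.1,.01])
    print(name,s.x.round(4)); print(F(s.x).round(1))
E
python3 run1.py
```

```text
both [0.5243 0.0274 0.0104 0.4331 0.5616 0.1229]
[-3.3 -1.5 -2.9 -2.2 -0.5 -0.1 11.5  1.4  6.2  1.1  7.1  6.8 10.   7.
 -3.3 -1.3 -2.9 -2.3 -0.8  0.9 -0.8  0.4  0.7 -1.4  1.  -5.1  1.3 -3.2
  4.1 -4.1  3.5 -5.6  0.1 -0.4  0.7 -0. ]
w [0.5256 0.0258 0.0079 0.4287 0.555  0.125 ]
[-1.4 -0.2 -1.8 -1.2  0.1 -0.2 13.9  1.2  5.9  0.7  6.8  8.4 11.6  9.
 -1.5 -1.  -1.1 -2. ]
t [0.5207 0.0297 0.002  0.4381 0.5671 0.1206]
[-1.5  2.7 -1.7  2.2 -0.1 -0.1  1.4 -2.6  1.4 -2.9  1.9 -3.3  1.9 -2.7
 -0.6 -1.5  2.7  1.5]
```

```bash
sed -i 's/scr=\[\[i\*a,j\*a,/scr=[[i*a+x[6],j*a+x[7],/' fit.py; sed -i 's/.5,.119\]/.5,.119,-.02,0]/; s/.1,.1,.01\]/.1,.1,.01,.01,.01]/' run1.py; python3 run1.py
```

```text
both [ 0.527   0.0255  0.0101  0.4356  0.5236  0.1195 -0.01    0.0116]
[-0.3  1.  -0.2 -0.2 -0.4 -0.2 -0.9 -0.9  0.3 -1.9  0.6  0.  -0.7  0.7
 -0.6  0.9 -0.7 -0.8  0.1 -0.1 -0.  -0.6  0.8 -1.4  0.7 -0.3  0.4 -0.6
  0.9 -0.8  1.2 -0.2  0.8  0.3 -0.3 -1.1]
w [ 0.5272  0.025   0.0088  0.4361  0.5268  0.12   -0.0099  0.0111]
[-0.1  1.3 -0.2 -0.1  0.1 -0.1 -0.7 -0.3  0.5 -1.2  0.9  0.5 -0.5  1.2
 -0.3  0.6 -0.2 -0.9]
t [ 0.525   0.026   0.0174  0.437   0.4925  0.1188 -0.0093  0.0128]
[-0.3  0.5 -0.3 -0.2  0.   0.  -0.1  0.2 -0.3 -0.1  0.1 -0.4  0.3  0.2
  0.3  0.3 -0.  -0.4]
```

To row units: 148 mm / 800 = 0.185, 100 mm / 800 = 0.125.

{"method": "send_rows", "body": {
  "rows": "0 0 0 -0.0438 0.1088 0.125 -0.1;0 0 0 -0.0438 0.1088 0.185 -0.1;0 0 0 -0.0438 0.1088 0.185 -0.1;0 0 0 -0.0438 0.1088 0.185 -0.1;0 0 0 -0.0438 0.1088 0.185 -0.1",
  "grip_force": 20
}}

```text
time: 4.2
eef_pos: [0.6109, 0.0349, 0.1519]
tcp_rot: [0.658, 0.753, 0.0, 0.001]
contact_force: [0.5, 1.0, 1.0]
opening: 0.448
finger_force: 0.0
```

```bash
python3 - <<'E'
from h import *
p=shot('wrist','w2.png'); s=ctrl.get_state();print(s['time'],s['eef_pos'],R.from_quat(s['tcp_rot']).as_matrix().round(3),s['opening'])
E
```

```text
4.25 [0.61142589 0.03496449 0.15317163] [[-0.135  0.991  0.004]
 [ 0.991  0.135 -0.   ]
 [-0.001  0.004 -1.   ]] 0.4520631135593596
```

View pics/w2.png

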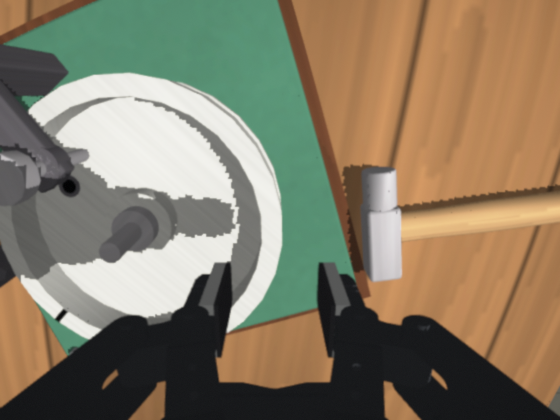

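```bash
python3 - <<'E'
from fit import *
p=shot('wrist')
for x in ([.527,.0255,.0101,.4356,.5236,.12,-.01,.0116],[.5272,.025,.0088,.4361,.5268,.12,-.01,.011]):
    m=model(p,x); print(m[0].round(1),m[2].round(1))
    print(pix(p,b(x,[ring(8/57.3-x[3],q,.07) for q in (.078,.09)])).round(1))
E
```

```text
[[ -1.9 180.6]
 [107.9 253.6]
 [ 57.4 322.7]] [ -9.2 282.5  71.6 354.8]
[[262.  230.9]
 [282.5 230.8]]
[[  0.6 181.1]
 [109.4 253.5]
 [ 59.2 322.5]] [ -7.3 282.6  72.8 354.2]
[[262.3 231. ]
 [282.6 230.9]]
```

To row units: 64 mm / 800 = 0.08, 35 mm / 800 = 0.0438.

{"method": "send_rows", "body": {
  "rows": "0 0 0 0.0025 -0.0013 0.0438 -0.1;0 0 0 0.0025 -0.0013 0.08 -0.1;0 0 0 0.0025 -0.0013 0.08 -0.1;0 0 0 0.0025 -0.0013 0.08 -0.1;0 0 0 0.0025 -0.0013 0.08 -0.1"
}}

```text
time: 4.92
eef_pos: [0.6107, 0.0366, 0.089]
tcp_rot: [0.658, 0.753, 0.001, 0.002]
contact_force: [-0.4, 0.1, 0.2]
opening: 0.452
finger_force: 0.0
```

{"method": "send_rows", "body": {
  "rows": "0 0 0 0 0 0 -0.5;0 0 0 0 0 0 -0.6;0 0 0 0 0 0 -0.65;0 0 0 0 0 0 -0.7;0 0 0 0 0 0 -0.74",
  "grip_force": 20
}}

```text
time: 5.55
eef_pos: [0.6094, 0.0367, 0.0865]
tcp_rot: [0.658, 0.753, 0.0, 0.0]
contact_force: [0.2, 0.8, -0.1]
opening: 0.138
finger_force: 19.4
```

{"method": "send_rows", "body": {
  "rows": "0 0 0 0 0 0 -0.77;0 0 0 0 0 0 -0.8;0 0 0 0 0 0 -0.8"
}}

```text
time: 5.92
eef_pos: [0.6094, 0.0368, 0.0865]
tcp_rot: [0.658, 0.753, 0.0, 0.0]
contact_force: [2.1, 0.6, 0.2]
opening: 0.137
finger_force: 19.5
```

To row units: -33.8 mm / 800 = -0.0423, -7.2 mm / 800 = -0.009, 24 degrees / 360 = 0.0667.

{"method": "send_rows", "body": {
  "rows": "0 0 0.0083 -0.0054 -0.0001 0 -0.8;0 0 0.0194 -0.0126 -0.0008 0 -0.8;0 0 0.0306 -0.0198 -0.0019 0 -0.8;0 0 0.0417 -0.0269 -0.0035 0 -0.8;0 0 0.0528 -0.0338 -0.0056 0 -0.8;0 0 0.0611 -0.0389 -0.0075 0 -0.8;0 0 0.0667 -0.0423 -0.009 0 -0.8;0 0 0.0667 -0.0423 -0.009 0 -0.8"
}}

```text
time: 6.92
eef_pos: [0.6066, 0.0027, 0.0865]
tcp_rot: [0.8, 0.6, 0.0, -0.0]
contact_force: [2.4, 4.0, -0.2]
opening: 0.136
finger_force: 20.4
```

```bash
python3 - <<'E'
from fit import *
p=shot('top','t2.png'); w=shot('wrist','w3.png'); s=ctrl.get_state();print(s['time'],s['eef_pos'],R.from_quat(s['tcp_rot']).as_matrix()[:,1],s['finger_force'])
x=[.527,.0255,.0101,.4356,.5236-.419,.12,-.01,.0116]
print(pix(w,b(x,[ring(np.pi,.095,.07),ring(np.pi+x[4],.09,.07)])))
a=cv2.resize(cv2.imread('pics/t2.png')[225:300,245:320],(400,400),interpolation=cv2.INTER_CUBIC)
c=cv2.resize(cv2.imread('pics/w3.png'),(400,400),interpolation=cv2.INTER_AREA)
cv2.imwrite('pics/m3.png',np.hstack([a,c]))
E
```

```text
7.025 [0.60665062 0.00269746 0.08648353] [ 9.59971615e-01 -2.80097295e-01 -6.43930895e-05] 20.502832718775608
[[-22.2145607  391.61885293]
 [ -3.77878355 398.81384148]]
```

View pics/m3.png

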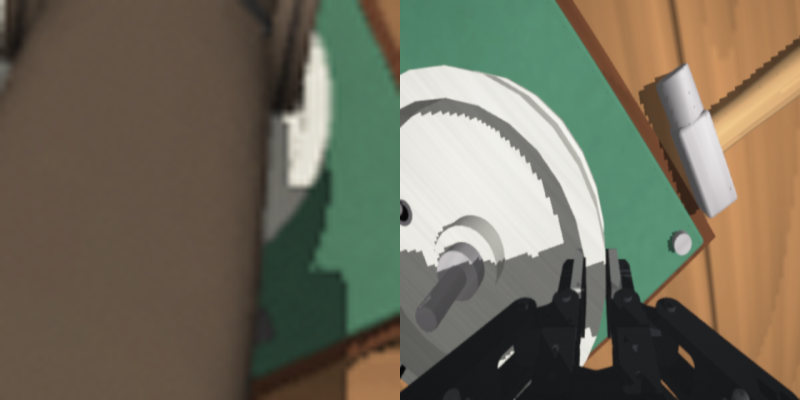

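```bash
python3 - <<'E'
from fit import *
w=shot('wrist'); s=shot('scene','s3.png')
g=cv2.cvtColor(w['color'],cv2.COLOR_RGB2GRAY)[200:250,0:25]
ys,xs=np.where(g<60); print(xs.min(),xs.max(),ys.min()+200,ys.max()+200,xs.mean(),ys.mean()+200)
x=[.527,.0255,.0101,.4356]
for d in (0,2,4,6,8,10): print(d,pix(w,b(x,[ring(r(110+d),.055,.045),[0,0,.102]])).round(1).tolist())
x+= [.1]; print(pix(s,b(x,[ring(np.pi,.095,.07),ring(np.pi+.1,.09,.07)])))
u,v=pix(s,b(x,[ring(np.pi,.095,.07)]))[0].astype(int)
A=cv2.resize(cv2.imread('pics/s3.png')[v-35:v+35,u-35:u+35],(420,420),interpolation=cv2.INTER_CUBIC)
cv2.imwrite('pics/m4.png',np.hstack([A,cv2.resize(cv2.imread('pics/w3.png')[190:310,0:120],(420,420),interpolation=cv2.INTER_CUBIC)])[:,:800])
E
```

```text
0 11 212 232 5.558620689655172 224.24137931034483
0 [[2.7, 214.7], [32.4, 338.7]]
2 [[1.9, 218.0], [32.4, 338.7]]
4 [[1.2, 221.4], [32.4, 338.7]]
6 [[0.6, 224.7], [32.4, 338.7]]
8 [[0.2, 228.1], [32.4, 338.7]]
10 [[-0.2, 231.6], [32.4, 338.7]]
[[323.25568204 177.93345444]
 [319.98423009 177.81609066]]
```

View pics/m4.png

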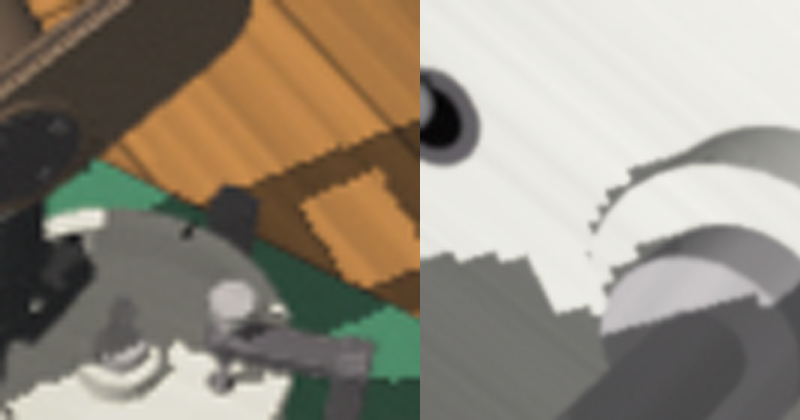

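To row units: -8 mm / 800 = -0.01, -2.9 mm / 800 = -0.0036, 5.5 degrees / 360 = 0.0153.

{"method": "send_rows", "body": {
  "rows": "0 0 0.0056 -0.0036 0 0 -0.8;0 0 0.0111 -0.0073 -0.0003 0 -0.8;0 0 0.0153 -0.01 -0.0005 0 -0.8;0 0 0.0153 -0.01 -0.0005 0 -0.8;0 0 0.0153 -0.01 -0.0005 0 -0.8"
}}

```text
time: 7.75
eef_pos: [0.6039, -0.0051, 0.0864]
tcp_rot: [0.828, 0.561, -0.0, -0.0]
contact_force: [0.5, 3.8, 1.4]
opening: 0.132
finger_force: 21.0
```

To row units: -210 mm / 800 = -0.2625, -180 mm / 800 = -0.225.

{"method": "send_rows", "body": {
  "rows": "0 0 0 0 0 0 -0.6;0 0 0 0 0 0 -0.1;0 0 0 0 0 0 -0.1;0 0 0 0 0 -0.075 -0.1;0 0 0 0 0 -0.15 -0.1;0 0 0 0 0 -0.225 -0.1;0 0 0 0 0 -0.2625 -0.1;0 0 0 0 0 -0.2625 -0.1"
}}

```text
time: 8.75
eef_pos: [0.6053, -0.0058, 0.3003]
tcp_rot: [0.828, 0.561, 0.002, 0.003]
contact_force: [-0.0, -0.1, -0.2]
opening: 0.452
finger_force: 0.0
```

```bash
python3 - <<'E'
from h import *
s=ctrl.get_state();print(s['time'],s['eef_pos'],R.from_quat(s['tcp_rot']).as_matrix())
E
```

```text
8.75 [ 0.6052915  -0.00578402  0.30029419] [[ 3.70964456e-01  9.28620642e-01  7.00543074e-03]
 [ 9.28646640e-01 -3.70960953e-01 -1.84112316e-03]
 [ 8.89036290e-04  7.18856097e-03 -9.99973767e-01]]
```

To row units: -137 mm / 800 = -0.1713, -48 mm / 800 = -0.06.

{"method": "send_rows", "body": {
  "rows": "0 0 0 -0.06 -0.1713 0.0375 -1;0 0 0 -0.06 -0.1713 0.0375 -1;0 0 0 -0.06 -0.1713 0.0375 -1;0 0 0 -0.06 -0.1713 0.0375 -1;0 0 0 -0.06 -0.1713 0.0375 -1"
}}

```text
time: 9.38
eef_pos: [0.4594, 0.0008, 0.2659]
tcp_rot: [0.828, 0.561, -0.0, -0.0]
contact_force: [0.6, 0.2, 0.7]
opening: -0.001
finger_force: 0.0
```

```bash
python3 - <<'E'
from fit import *
w=shot('wrist','w5.png'); s=ctrl.get_state();print(s['time'],s['eef_pos'])
cv2.imwrite('pics/w5b.png',cv2.resize(cv2.imread('pics/w5.png'),(800,600),interpolation=cv2.INTER_CUBIC))
for x in ([.527,.0255,.0101,.4356,0,.12,-.01,.0116],[.5272,.025,.0088,.4361,0,.12,-.01,.0111]):
    m=model(w,x); print([(q/.7).round(1).tolist() for q in m]); print(pix(w,b(x,[ring(np.pi,.095,.07)]))/.7)
E
```

```text
9.425 [0.45976628 0.00072808 0.26621758]
[[[396.8, 157.2], [489.9, 197.9], [378.2, 296.9]], [[442.6, -81.1], [207.7, 193.0], [445.2, 399.8], [677.9, 180.5]], [330.1, 626.6, 31.4, 332.8]]
[[372.86957647 302.34874343]]
[[[397.5, 158.0], [490.1, 198.4], [378.9, 296.9]], [[443.4, -79.1], [209.4, 193.9], [446.0, 399.8], [677.8, 181.3]], [331.0, 626.2, 32.7, 332.6]]
[[373.58494518 302.36696279]]
```

View pics/w5b.png

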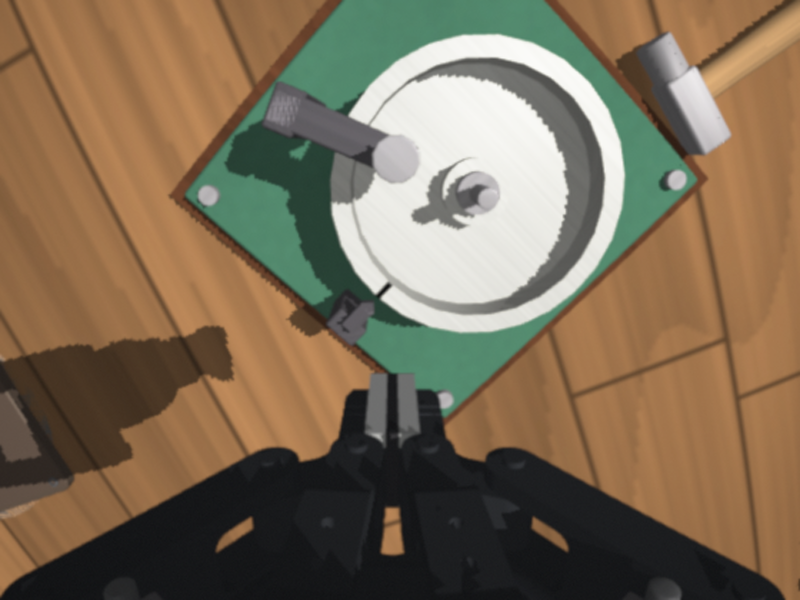

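To row units: 86 mm / 800 = 0.1075, 80 mm / 800 = 0.1.

{"method": "send_rows", "body": {
  "rows": "0 0 0 0.05 0.0025 0.025 -1;0 0 0 0.0869 0.0034 0.1 -1;0 0 0 0.0869 0.0034 0.1075 -1;0 0 0 0.0869 0.0034 0.1075 -1;0 0 0 0.0869 0.0034 0.1075 -1;0 0 0 0.0869 0.0034 0.1075 -1"
}}

```text
time: 10.18
eef_pos: [0.4884, 0.0638, 0.1824]
tcp_rot: [0.828, 0.56, 0.001, 0.001]
contact_force: [-0.2, 0.2, 0.3]
opening: -0.001
finger_force: 0.0
```

To row units: 27 mm / 800 = 0.0338, 26 mm / 800 = 0.0325.

{"method": "send_rows", "body": {
  "rows": "0 0 0 0 0 0.01 -1;0 0 0 0 0 0.02 -1;0 0 0 0 0 0.025 -1;0 0 0 0 0 0.0275 -1;0 0 0 0 0 0.03 -1;0 0 0 0 0 0.0313 -1;0 0 0 0 0 0.0325 -1;0 0 0 0 0 0.0338 -1"
}}

```text
time: 11.18
eef_pos: [0.4873, 0.0645, 0.1537]
tcp_rot: [0.828, 0.561, 0.0, 0.0]
contact_force: [0.2, 0.2, 1.9]
opening: 0.002
finger_force: 1.2
```

To row units: 3 mm / 800 = 0.0038, 2 mm / 800 = 0.0025.

{"method": "send_rows", "body": {
  "rows": "0 0 0 0 0 0.0013 -1;0 0 0 0 0 0.0025 -1;0 0 0 0 0 0.0038 -1"
}}

```text
time: 11.55
eef_pos: [0.4873, 0.0645, 0.1505]
tcp_rot: [0.828, 0.561, 0.0, 0.0]
contact_force: [-1.0, -0.0, 2.8]
opening: -0.001
finger_force: 1.2
```

To row units: 2 mm / 800 = 0.0025, 1 mm / 800 = 0.0013.

{"method": "send_rows", "body": {
  "rows": "0 0 0 0 0 0.0013 -1;0 0 0 0 0 0.0025 -1"
}}

```text
time: 11.8
eef_pos: [0.4873, 0.0645, 0.1484]
tcp_rot: [0.828, 0.561, 0.0, 0.0]
contact_force: [-0.8, -0.0, 1.7]
opening: -0.002
finger_force: 1.2
```

To row units: 1 mm / 800 = 0.0013.

{"method": "send_rows", "body": {
  "rows": "0 0 0 0 0 0.0013 -1;0 0 0 0 0 0.0013 -1"
}}

```text
time: 12.05
eef_pos: [0.4873, 0.0645, 0.1473]
tcp_rot: [0.828, 0.561, 0.0, 0.0]
contact_force: [0.1, 0.4, 1.7]
opening: -0.005
finger_force: 0.7
```

{"method": "send_rows", "body": {
  "rows": "0 0 0 0 0 0.0009 -1;0 0 0 0 0 0.0018 -1;0 0 0 0 0 0.0025 -1"
}}

```text
time: 12.42
eef_pos: [0.4873, 0.0645, 0.1454]
tcp_rot: [0.828, 0.561, 0.0, 0.0]
contact_force: [-0.4, -0.1, 2.8]
opening: 0.001
finger_force: 1.2
```

{"method": "send_rows", "body": {
  "rows": "0 0 0 0 0 0.0006 -1;0 0 0 0 0 0.0013 -1"
}}

```text
time: 12.68
eef_pos: [0.4873, 0.0645, 0.1444]
tcp_rot: [0.828, 0.561, 0.0, 0.0]
contact_force: [0.3, 0.1, 2.8]
opening: -0.0
finger_force: 1.2
```

To row units: 0.8 mm / 800 = 0.001, 0.4 mm / 800 = 0.0005.

{"method": "send_rows", "body": {
  "rows": "0 0 0 0 0 0.0005 -1;0 0 0 0 0 0.001 -1"
}}

```text
time: 12.92
eef_pos: [0.4873, 0.0645, 0.1436]
tcp_rot: [0.828, 0.561, 0.0, 0.0]
contact_force: [-0.1, 0.5, 2.1]
opening: -0.003
finger_force: 1.2
```

To row units: 0.6 mm / 800 = 0.0008, 0.3 mm / 800 = 0.0004.

{"method": "send_rows", "body": {
  "rows": "0 0 0 0 0 0.0004 -1;0 0 0 0 0 0.0008 -1"
}}

```text
time: 13.18
eef_pos: [0.4873, 0.0645, 0.143]
tcp_rot: [0.828, 0.561, 0.0, 0.0]
contact_force: [0.9, -0.1, 2.1]
opening: -0.001
finger_force: 1.2
```

To row units: 0.5 mm / 800 = 0.0006, 0.3 mm / 800 = 0.0004.

{"method": "send_rows", "body": {
  "rows": "0 0 0 0 0 0.0004 -1;0 0 0 0 0 0.0006 -1"
}}

```text
time: 13.42
eef_pos: [0.4873, 0.0645, 0.1425]
tcp_rot: [0.828, 0.561, 0.0, 0.0]
contact_force: [0.9, 0.2, 2.7]
opening: 0.002
finger_force: 1.2
```

To row units: 0.3 mm / 800 = 0.0004.

{"method": "send_rows", "body": {
  "rows": "0 0 0 0 0 0.0004 -1;0 0 0 0 0 0.0004 -1"
}}

```text
time: 13.68
eef_pos: [0.4873, 0.0645, 0.1422]
tcp_rot: [0.828, 0.561, 0.0, 0.0]
contact_force: [1.0, 0.1, 3.0]
opening: 0.003
finger_force: 1.1
```

To row units: 0.3 mm / 800 = 0.0004.

{"method": "send_rows", "body": {
  "rows": "0 0 0 0 0 0.0004 -1;0 0 0 0 0 0.0004 -1"
}}

```text
time: 13.92
eef_pos: [0.4873, 0.0645, 0.1419]
tcp_rot: [0.828, 0.561, 0.0, 0.0]
contact_force: [0.6, 0.5, 2.6]
opening: -0.004
finger_force: 1.1
```

To row units: 0.5 mm / 800 = 0.0006, 0.3 mm / 800 = 0.0004.

{"method": "send_rows", "body": {
  "rows": "0 0 0 0 0 0.0004 -1;0 0 0 0 0 0.0006 -1"
}}

```text
time: 14.18
eef_pos: [0.4873, 0.0645, 0.1414]
tcp_rot: [0.828, 0.561, 0.0, 0.0]
contact_force: [0.9, 1.3, 1.5]
opening: 0.003
finger_force: 1.2
```

To row units: 0.3 mm / 800 = 0.0004.

{"method": "send_rows", "body": {
  "rows": "0 0 0 0 0 0.0004 -1;0 0 0 0 0 0.0004 -1"
}}

```text
time: 14.42
eef_pos: [0.4873, 0.0645, 0.1411]
tcp_rot: [0.828, 0.561, 0.0, 0.0]
contact_force: [2.0, 0.3, 2.3]
opening: 0.001
finger_force: 1.1
```

{"method": "send_rows", "body": {
  "rows": "0 0 0 0 0 0.0004 -1;0 0 0 0 0 0.0004 -1"
}}

```text
time: 14.68
eef_pos: [0.4873, 0.0645, 0.1408]
tcp_rot: [0.828, 0.561, 0.0, 0.0]
contact_force: [1.7, 0.6, 3.0]
opening: -0.0
finger_force: 1.1
```

To row units: 0.5 mm / 800 = 0.0006, 0.3 mm / 800 = 0.0004.

{"method": "send_rows", "body": {
  "rows": "0 0 0 0 0 0.0004 -1;0 0 0 0 0 0.0006 -1"
}}

```text
time: 14.92
eef_pos: [0.4873, 0.0645, 0.1403]
tcp_rot: [0.828, 0.561, 0.0, 0.0]
contact_force: [2.6, 0.4, 3.1]
opening: 0.0
finger_force: 1.2
```

To row units: 0.3 mm / 800 = 0.0004.

{"method": "send_rows", "body": {
  "rows": "0 0 0 0 0 0.0004 -1;0 0 0 0 0 0.0004 -1"
}}

```text
time: 15.18
eef_pos: [0.4873, 0.0645, 0.14]
tcp_rot: [0.828, 0.561, 0.0, 0.0]
contact_force: [0.6, 1.4, 2.3]
opening: 0.005
finger_force: 1.1
```

To row units: 0.3 mm / 800 = 0.0004.

{"method": "send_rows", "body": {
  "rows": "0 0 0 0 0 0.0004 -1;0 0 0 0 0 0.0004 -1"
}}

```text
time: 15.42
eef_pos: [0.4873, 0.0645, 0.1399]
tcp_rot: [0.828, 0.561, -0.0, 0.0]
contact_force: [0.9, 0.4, 5.2]
opening: 0.002
finger_force: 2.2
```

{"method": "send_rows", "body": {
  "rows": "0 0 0 0 0 0.0004 -1;0 0 0 0 0 0.0004 -1"
}}

```text
time: 15.68
eef_pos: [0.4873, 0.0645, 0.1399]
tcp_rot: [0.828, 0.561, -0.0, 0.0]
contact_force: [0.2, 0.6, 5.6]
opening: -0.001
finger_force: 3.0
```

{"method": "send_rows", "body": {
  "rows": "0 0 0 0 0 0.0004 -1;0 0 0 0 0 0.0004 -1"
}}

```text
time: 15.92
eef_pos: [0.4873, 0.0645, 0.1399]
tcp_rot: [0.828, 0.561, -0.0, 0.0]
contact_force: [-0.1, 0.3, 7.5]
opening: -0.001
finger_force: 3.7
```

Stiffness is about 6 N per mm, so about 1.5 mm more gives roughly 17 N.

To row units: 0.8 mm / 800 = 0.001, 0.4 mm / 800 = 0.0005.

{"method": "send_rows", "body": {
  "rows": "0 0 0 0 0 0.0005 -1;0 0 0 0 0 0.001 -1;0 0 0 0 0 0.001 -1"
}}

```text
time: 16.3
eef_pos: [0.4874, 0.0645, 0.1398]
tcp_rot: [0.828, 0.561, -0.0, -0.0]
contact_force: [-1.4, 0.0, 12.2]
opening: -0.002
finger_force: 5.6
```

To row units: 0.7 mm / 800 = 0.0009, 0.4 mm / 800 = 0.0005.

{"method": "send_rows", "body": {
  "rows": "0 0 0 0 0 0.0005 -1;0 0 0 0 0 0.0009 -1;0 0 0 0 0 0.0009 -1"
}}

```text
time: 16.68
eef_pos: [0.4874, 0.0645, 0.1398]
tcp_rot: [0.828, 0.561, -0.0, -0.0]
contact_force: [-4.0, 0.0, 14.3]
opening: -0.001
finger_force: 7.3
```

To row units: 0.7 mm / 800 = 0.0009, 0.4 mm / 800 = 0.0005.

{"method": "send_rows", "body": {
  "rows": "0 0 0 0 0 0.0005 -1;0 0 0 0 0 0.0009 -1;0 0 0 0 0 0.0009 -1"
}}

```text
time: 17.05
eef_pos: [0.4875, 0.0645, 0.1398]
tcp_rot: [0.828, 0.561, -0.001, -0.0]
contact_force: [-6.9, -0.4, 17.6]
opening: -0.005
finger_force: 8.9
```

{"method": "send_rows", "body": {
  "rows": "0 0 0 0 0 -0.005 -1;0 0 0 0 0 -0.025 -1;0 0 0 0 0 -0.0875 -1;0 0 0 -0.0438 0 -0.1563 -1;0 0 0 -0.0875 0 -0.1563 -1;0 0 0 -0.0875 0 -0.1563 -1;0 0 0 -0.0875 0 -0.1563 -1"
}}

```text
time: 17.92
eef_pos: [0.4608, -0.0003, 0.2613]
tcp_rot: [0.828, 0.561, -0.0, -0.001]
contact_force: [-0.0, -1.0, -0.1]
opening: 0.001
finger_force: 0.0
```

```bash
python3 - <<'E'
from fit import *
w=shot('wrist','w6.png'); s=ctrl.get_state();print(s['time'],s['eef_pos'],s['contact_force'])
cv2.imwrite('pics/w6b.png',cv2.resize(cv2.imread('pics/w6.png'),(800,600),interpolation=cv2.INTER_CUBIC))
x=[.527,.0255,.0092,.4356,0,.12,-.01,.0116]
print(pix(w,b(x,[ring(r(110),.055,h) for h in (.111,.113,.117,.125)]+[ring(np.pi,.095,.07),ring(np.pi,.09,.07),[0,0,.102]]))/.7)
E
```

```text
17.975 [4.60883167e-01 7.55921578e-06 2.61126139e-01] [-0.74988093 -0.38199179  1.11859388]
[[393.559193   155.88480098]
 [393.56583117 155.97127847]
 [393.57941635 156.14826012]
 [393.60789131 156.51923313]
 [370.3344827  303.51917724]
 [375.7074022  297.99299942]
 [488.42316853 197.83506663]]
```

View pics/w6b.png

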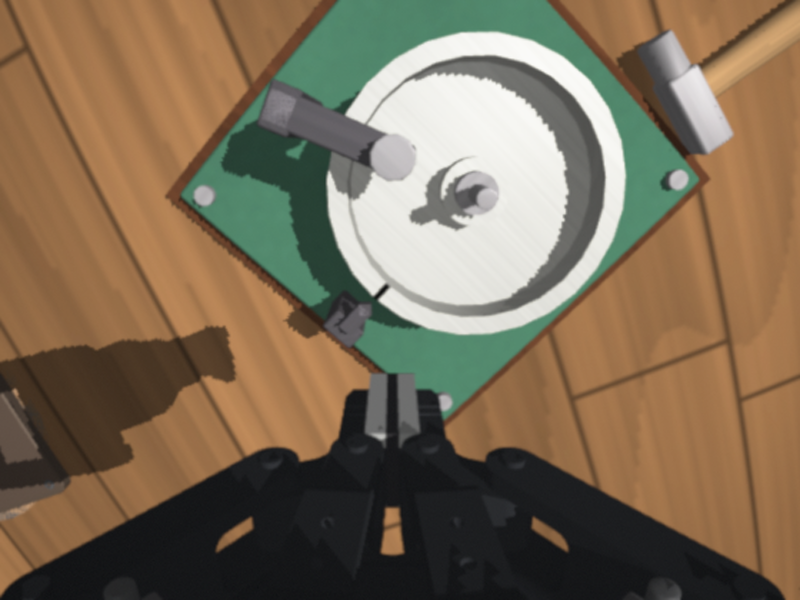

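```bash
python3 -c "
from plant import ctrl
print(ctrl.sign_off())"
```

```text
the job is handed in; nothing more can be done
None
```

I turned the pulley until its mark faced the pointer, pressed the plunger about 14 mm down to its stop, seated it at about 18 N, and handed the job in at about 18 s; the hand-in returned no verdict.

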